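# Trace the rim of a lens blank with a sprung touch probe

## Robot

A 6-joint arm with a two-finger parallel gripper is mounted at the origin on the work surface. World frame = base frame: x ahead of the robot, y to its left, z up, the work surface at z = 0. Lengths are in m, angles in rad, forces in N, time in s.
With the tool pointing down it reaches from about 0.3 to 0.875 m from the base axis. Payload 6.4 kg.
Tool frame: the origin (TCP) lies on the centre line of the jaws, within the pads' length; the fingertips stand arm.finger_overhang ahead of it and the grasp point (between the pads) lies 3 mm ahead of it (arm.finger_overhang is the distance from the TCP to the fingertips, in m); z points along the fingers, y is the line along which they close (so a half turn about z gives the same grasp; the last joint's range is limited). The gripper opens to 85 mm and grips with 20 to 120 N. Pads are 22 mm wide; open, the fingers measure 114 mm over their backs; the gripper's body (76 mm by 85 mm) begins 54 mm behind the grasp point. The pads swing forward as they close: fully open they stand 13 mm farther back than shut.
Start: joints at [-0.206, 0.181, 1.607, -0, 1.354, -0.206], TCP at [0.575, 0, 0.226] pointing down, gripper open.
Joint ranges: [-2.99, 2.99], [-0.89, 2.07], [0.3, 2.58], [-1.14, 4.28], [0, 2.63], [-3.12, 3.12]. Speed limits (rad/s): [2.57, 2.57, 3.01, 3.14, 3.14, 3.14].

## Interface

Orientations are given as a unit quaternion [w, x, y, z].
In Python, from station import arm gives the robot as it stands.
- The arm moves only by the tool send_rows, never from a script. Its arguments are lists of equal length, an entry for each row: "hand": the opening, from 0 (shut) to 1 (fully open); "travel": the shift along the tool's x, y, z in cm, a list of three; "angular": the turn, a rotation vector about the tool's x, y, z in degrees, a list of three. A call has 1 to 20 rows; each row shifts and turns the commanded pose from where the row before left it, along the tool's axes as they then stand; what a row does not reach is not made up. A row lasts 1/8 s, in which the tool goes at most 62.5 mm and 10.7 degrees, less where a joint would pass 70% of its speed; a pose out of reach is approached as far as the arm can. A call with a gripper value outside its range is refused whole. The fingers move at their own pace and stop on an object; "grip_force" is the grip in N (left out, the last holds). Time passes only in rows, so rows that do not move let the fingers close. It gives the time, the measured TCP pose, the force, the opening and the grip force at its end, in the units of the state.
- arm.sense(): the state, without advancing time (a new reading comes with each control period).
- arm.get_image(name): name is "scene" or "side" or "wrist"; returns a dict with "image" (420x560x3 uint8, red, green, blue), "z_map" (420x560 float32, m along the optical axis (not along the pixel's ray), 0 where there is no reading), "K" (3x3 intrinsics, pixels), "distortion" ([k1, k2, p1, p2, k3] as OpenCV has them; the pictures are not rectified), "world_from_camera" (4x4, takes a point from camera to world coordinates). Camera axes: x right, y down, z forward; pixel columns grow to the right and rows downward; lengths in m; the calibration is good to about 2 mm. A picture is of the moment at which its call begins.
- arm.finish_job(): hands the job in; it is judged then, once.
The state is a dict: "time_s": time; "joint_pos": joint angles; "joint_vel": joint speeds; "joint_efforts": joint torques, N m; "position": TCP position; "ee_rot": TCP orientation; "wrist_force": force on the tool from outside, world axes, zero at the start; "wrist_torque": the same for the moment, N m; "grip_width": finger opening in m; "grasp_force": force on a finger pad.
Only numpy, scipy, OpenCV 4.12 (cv2) and the standard library are available. Lean on these libraries where they do the work, as an engineer would, in place of code of your own. Each camera call takes 0.05 s, during which the arm holds its last target. There are 200 camera calls.

## Task

Take the touch probe out of its blue rack, set the red ball at its lower end sideways against the rim of the amber lens blank at the green mark, and slide it around the rim in one unbroken sweep, past the three white marks to the red mark, pressing lightly (never more than 8 N) and not losing contact on the way. Then put the probe back upright in its rack, fully home, and let go, leaving everything else on the bench alone and not touching the lens fixture with the gripper.

Things in the scene. Friction and masses are not known exactly. Their poses are not given: they have to be found in the camera images.
- fixture: Lens fixture, bolted down. Origin: centre of its underside, on its upright axis (z up). Dark steel base disc 180 mm across, 12 mm high; pedestal 40 mm across; on it an amber glass lens blank, clamped from above by a black knob 22 mm across reaching 87 mm high. Five index marks lie on the base disc: the sweep from green to red runs anticlockwise seen from above, 140 degrees about the axis.
- rim (a point): Point on the fixture's axis at the lens rim's mid-height, 60 mm up. The rim is upright, 54 to 66 mm high (dome to 71). From above: an egg: discs of radius 40 and 25 mm, centred 1 and 34 mm from the axis on the same side, joined by straight tangents; rim 39 to 59 mm from the axis. Its angle differs every time and is NOT reported: its narrow end points up to 90 degrees either side of the second white mark. It does not turn when pressed lightly. Slippery, friction about .25.
- mark_green: Green index line, start of the sweep: 24 x 8 mm, flat on the base disc, 64 to 88 mm from the axis. Frame: origin on the fixture's axis at bench height, x outward along the mark, y anticlockwise, z up. It is turned -70 degrees from the fixture's x axis. The ball is at a mark when it touches the rim with its centre within 6 mm either side of the mark's radial line.
- mark_w1: First white index line (4 mm wide), 35 degrees anticlockwise from green; frame as for the green mark.
- mark_w2: Second white index line, 70 degrees anticlockwise from green (along the fixture's x axis); frame as for the green mark.
- mark_w3: Third white index line, 105 degrees anticlockwise from green; frame as for the green mark.
- mark_red: Red index line (8 mm wide), end of the sweep, 140 degrees anticlockwise from green; frame as for the green mark.
- probe: Touch probe, 0.2 kg (varies), upright in the rack at first. Origin: centre of its flange's underside, z up. Flange 46 mm across, 0 to 6 mm up; square grey handle 28 x 28 mm (faces square to x and y), 6 to 76 mm up, yellow top; below, a nose 24 mm across to -20 mm, then a 4 mm steel feeler with a red ball. The feeler pivots at -14 mm, sprung to centre: the ball gives sideways, any way, 2 N per mm, up to 14 mm.
- ball (a point): Centre of the red ball, 8 mm across, 63 mm below the probe's origin on its axis when the feeler is free.
- rack: Probe rack, bolted to the bench: blue upright sleeve, 48 mm outside, 34 mm bore, rim 85 mm above the bench, on a 100 x 100 x 8 mm dark foot. Origin: centre of its underside, z up. With the probe home its flange rests on the rim (probe origin 85 mm above the rack's origin, on its axis), with nose and feeler inside.
- reagent: Bystander: amber bottle with black cap, 52 mm across, 95 mm tall. Origin under its centre.
- dish: Bystander: clear to whitish round dish with lid, 94 mm across, 18 mm tall. Origin under its centre.
- slide_box: Bystander: blue slide box 85 x 100 x 35 mm. Origin under its centre.
- marker: Bystander: black marker pen lying down, 14 mm thick, about 100 mm long.
Not all that is in view belongs to the job. What is shaped like the rack but yellow is not meant.

How it is judged:
On the way, in this order (a step that is already met when the one before it is completed fails the run):
1. the probe is lifted out of its rack (z of probe in the frame of rack above 0.16 m), for 0.1 s.
2. the ball touches the lens rim at the green mark (contact force between probe and fixture above 0.5 N and y of ball in the frame of mark_green between -0.006 and 0.006 m and x of ball in the frame of mark_green above 0.03 m and z of ball in the frame of fixture between 0.052 and 0.067 m), for 0.15 s.
3. the ball touches the lens rim at the first white mark (contact force between probe and fixture above 0.5 N and y of ball in the frame of mark_w1 between -0.006 and 0.006 m and x of ball in the frame of mark_w1 above 0.03 m and z of ball in the frame of fixture between 0.052 and 0.067 m), for 0.15 s.
4. the ball touches the lens rim at the second white mark (contact force between probe and fixture above 0.5 N and y of ball in the frame of mark_w2 between -0.006 and 0.006 m and x of ball in the frame of mark_w2 above 0.03 m and z of ball in the frame of fixture between 0.052 and 0.067 m), for 0.15 s.
5. the ball touches the lens rim at the third white mark (contact force between probe and fixture above 0.5 N and y of ball in the frame of mark_w3 between -0.006 and 0.006 m and x of ball in the frame of mark_w3 above 0.03 m and z of ball in the frame of fixture between 0.052 and 0.067 m), for 0.15 s.
6. the ball touches the lens rim at the red mark (contact force between probe and fixture above 0.5 N and y of ball in the frame of mark_red between -0.006 and 0.006 m and x of ball in the frame of mark_red above 0.03 m and z of ball in the frame of fixture between 0.052 and 0.067 m), for 0.15 s.
At the end, for the whole second after the job is handed in: The rim has been traced from green to red past every mark, and the probe hangs upright in its rack (within 8 mm of the sleeve's axis, flange within 3 mm of the rim, tilt under 0.1 rad), at rest and released; the bystanders are within 20 mm of their starts (horizontal distance between probe and rack below 0.008 m and z of probe in the frame of rack between 0.082 and 0.088 m and angle between probe's own z axis and vertical below 0.1 rad and linear speed of probe below 0.02 m/s and contact force between the fingers and probe below 0.1 N and distance of each of reagent, dish, slide_box, marker from where it was at the start of the episode below 0.02 m); the robot touches nothing.
It fails at once if the probe presses the lens fixture with more than 8 N (contact force between probe and fixture above 8 N).
It fails at once if the ball loses contact in mid-sweep: it is at rim height, within 80 mm of the fixture's axis and more than 15 mm inside the sector between the green and red marks, yet not touching (contact force between probe and fixture below 0.01 N and y of ball in the frame of mark_green above 0.015 m and y of ball in the frame of mark_red below -0.015 m and horizontal distance between ball and fixture below 0.08 m and z of ball in the frame of fixture below 0.072 m).
It fails at once if the gripper or arm bumps the lens fixture (contact force between any of the fingers, the arm and fixture above 1 N).
It fails at once if the probe is let go while not down in its rack (contact force between the fingers and probe below 0.05 N and z of probe in the frame of rack above 0.1 m).
It fails at once if a bystander is knocked 20 mm or more (distance of any of reagent, dish, slide_box, marker from where it was at the start of the episode above 0.02 m).
It also fails if it takes over 72 s, if anything falls off the work surface, if the arm or the gripper's body presses on something with over 40 N, if the wrist force passes 120 N, or if a joint passes its speed limit or range.

## Working session

There is one attempt and no reset: what is moved stays moved. The work goes in short steps, Python scripts to look and compute and a tool call to move; the robot and the scene stay as the last step left them, time stands still between calls to the robot, and variables do not carry over. Pictures are saved under pics/ and viewed, at most 10 in all, crops included, and the job is handed in when it is done.

Besides the shell and the picture viewer there is one more tool, called after "Emit:" by a JSON object that holds its "api" and its "payload". send_rows: Moves the arm, as the interface text tells. Its arguments: {"type":"object","properties":{"hand":{"type":"array"},"travel":{"type":"array"},"angular":{"type":"array"},"grip_force":{"type":"number"}},"required":["hand","travel","angular"]}

```bash
ls; mkdir -p pics; python3 - <<'E'
from station import arm
import cv2,numpy as np,pickle
s=arm.sense();print({k:np.round(v,3) for k,v in s.items()},arm.finger_overhang)
d={}
for n in("scene","side"):
    g=arm.get_image(n);d[n]=g;cv2.imwrite(f"pics/{n}0.png",g["image"][:,:,::-1]);print(n,g["K"],g["distortion"],g["world_from_camera"])
pickle.dump(d,open("d0.pkl","wb"))
E
```

```text
pics
{'time_s': np.float64(0.0), 'joint_pos': array([-0.206,  0.182,  1.608, -0.   ,  1.354, -0.206]), 'joint_vel': array([ 0.   ,  0.001,  0.001, -0.001,  0.   ,  0.001]), 'joint_efforts': array([ 0.0000e+00, -4.4487e+01, -3.5134e+01, -0.0000e+00,  9.0000e-03,
        0.0000e+00]), 'position': array([0.574, 0.   , 0.225]), 'ee_rot': array([-0.001,  0.707,  0.707, -0.   ]), 'wrist_force': array([0.997, 0.39 , 0.473]), 'wrist_torque': array([-0.012, -0.019,  0.031]), 'grasp_force': np.float64(0.0), 'grip_width': np.float64(0.085)} 0.022
scene [[394.97722997   0.         283.62414352]
 [  0.         394.97722997 212.29752788]
 [  0.           0.           1.        ]] [-0.06520217  0.          0.          0.          0.        ] [[ 0.81997589  0.321067   -0.47387289  0.96062968]
 [ 0.57230106 -0.44461905  0.68904673 -0.6210934 ]
 [ 0.01053725 -0.83619966 -0.54832389  0.52122992]
 [ 0.          0.          0.          1.        ]]
side [[447.62633008   0.         280.91449925]
 [  0.         447.62633008 202.57359859]
 [  0.           0.           1.        ]] [-0.13098172  0.          0.          0.          0.        ] [[ 0.95340896 -0.18977168  0.23451665  0.32605386]
 [-0.30161476 -0.61588283  0.72781652 -0.76041566]
 [ 0.00631582 -0.76464047 -0.64442615  0.66772072]
 [ 0.          0.          0.          1.        ]]
```

View pics/scene0.png

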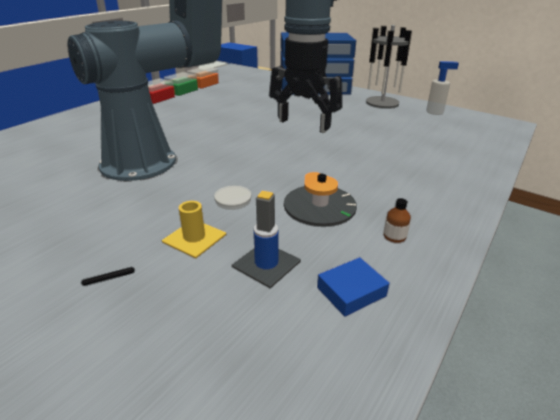

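View pics/side0.png

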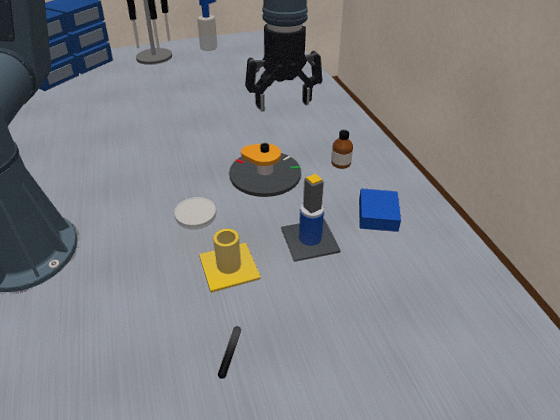

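Scene view: probe and blue rack at (265,225), yellow decoy rack at (190,220), slide box (blue) at (352,285), fixture at (320,195). Side view: rack (312,220), decoy (228,250), fixture (265,165), green mark (295,168), red mark (240,161). Candidates: the blue sleeve with the grey handle is the one to take, not the yellow sleeve or the blue box.

```bash
cat > h.py <<'E'
import numpy as np,cv2
def px2w(g,uv,z):
    """pixels -> world points on plane z"""
    uv=np.asarray(uv,float).reshape(-1,1,2)
    n=cv2.undistortPoints(uv,g["K"],np.array(g["distortion"]))[:,0]
    T=g["world_from_camera"];r=np.c_[n,np.ones(len(n))]@T[:3,:3].T
    return T[:3,3]+r*((z-T[2,3])/r[:,2])[:,None]
def w2px(g,P):
    T=np.linalg.inv(g["world_from_camera"])
    return cv2.projectPoints(np.asarray(P,float).reshape(-1,3),cv2.Rodrigues(T[:3,:3])[0],T[:3,3],g["K"],np.array(g["distortion"]))[0][:,0]
def cloud(g):
    h,w=g["z_map"].shape;v,u=np.mgrid[:h,:w]
    n=cv2.undistortPoints(np.stack([u.ravel(),v.ravel()],1).astype(float).reshape(-1,1,2),g["K"],np.array(g["distortion"]))[:,0]
    z=g["z_map"].ravel()[:,None];P=np.c_[n,np.ones(len(n))]*z
    T=g["world_from_camera"];return (P@T[:3,:3].T+T[:3,3]).reshape(h,w,3)
E
python3 - <<'E'
import pickle,cv2,numpy as np
d=pickle.load(open("d0.pkl","rb"))
def crop(n,x,y,w,h,s):
    return cv2.resize(d[n]["image"][y:y+h,x:x+w,::-1],None,fx=s,fy=s,interpolation=cv2.INTER_CUBIC)
a=crop("side",220,135,100,75,4);b=crop("scene",275,165,100,75,4)
c=crop("side",275,165,100,75,4);e=crop("scene",230,185,100,75,4)
cv2.imwrite("pics/m.png",np.vstack([np.hstack([a,b]),np.hstack([c,e])]))
E
```

```text
(no output)
```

View pics/m.png

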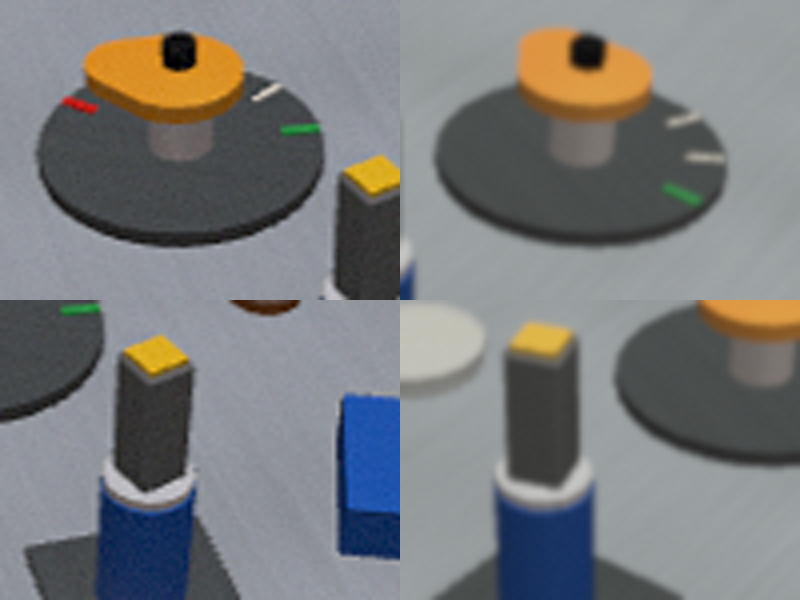

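Close crop: bottom-left (side) shows the probe in the blue sleeve, yellow top corners at tile px (123,52),(157,37),(190,58),(155,73). Top-left shows green mark (300,128), red (79,105), white (267,93); the lens' narrow end points left, roughly towards the red side.

```bash
python3 - <<'E'
import pickle,cv2,numpy as np
from h import *
np.set_printoptions(precision=4,suppress=True)
d=pickle.load(open("d0.pkl","rb"))
f=lambda o,p:np.array(o)+np.array(p)/4-.375
S=d["side"];C=d["scene"]
print("top side",px2w(S,f((275,165),[(123,52),(157,37),(190,58),(155,73)]),.161), px2w(S,f((275,165),[(156.5,55)]),.161))
print("top scene",px2w(C,f((230,185),[(509,44),(516,23),(577,27),(570,54)])-[100,0],.161).mean(0))
for n,o in(("side",(0,0)),("scene",(0,0))):
    g=d[n];hsv=cv2.cvtColor(g["image"],cv2.COLOR_RGB2HSV);P=cloud(g)
    for nm,lo,hi in(("green",(50,120,60),(75,255,255)),("red",(174,120,80),(180,255,255)),("red2",(0,150,80),(4,255,255))):
        m=cv2.inRange(hsv,lo,hi)>0
        ok=m&(np.abs(P[...,2]-.012)<.02)&(P[...,0]>.4)
        v,u=np.nonzero(ok)
        if len(u)>3:
            w=px2w(g,np.c_[u,v],.012); print(n,nm,len(u),w.mean(0),np.median(P[ok],0),u.mean(),v.mean())
    # knob top & yellow top from cloud
    m=(cv2.inRange(hsv,(5,150,100),(18,255,255))>0)&(P[...,2]>.045)&(P[...,2]<.08)
    print(n,"lens cloud",P[m].mean(0),P[m].min(0),P[m].max(0))
    m=(cv2.inRange(hsv,(20,150,100),(28,255,255))>0)&(P[...,2]>.14)
    print(n,"yel",P[m].mean(0),m.sum())
# knob: top centre
print("knob side",px2w(S,f((220,135),[(179,38)]),.087),"scene",px2w(C,f((275,165),[(188,38)]),.087))
# base disc ellipse top edge: lower-left etc.
E
```

```text
top side [[ 0.5765 -0.1322  0.161 ]
 [ 0.5961 -0.1257  0.161 ]
 [ 0.605  -0.1458  0.161 ]
 [ 0.5852 -0.1518  0.161 ]] [[ 0.5908 -0.139   0.161 ]]
top scene [ 0.5883 -0.1381  0.161 ]
side green 22 [0.6387 0.1029 0.012 ] [0.6378 0.0994 0.014 ] 294.27272727272725 166.9090909090909
side red 4 [0.5096 0.1757 0.012 ] [0.5089 0.1746 0.0126] 237.5 159.75
side red2 17 [0.5137 0.1686 0.012 ] [0.5125 0.166  0.0143] 239.7058823529412 161.0
side lens cloud [0.5856 0.0989 0.0674] [0.5113 0.0678 0.0532] [0.7813 0.1516 0.0788]
side yel [ 0.5638 -0.2023  0.2121] 105
scene green 16 [0.64   0.1001 0.012 ] [0.6405 0.0996 0.0119] 345.0 213.25
scene lens cloud [0.5677 0.127  0.0648] [-0.4244  0.0686  0.0453] [0.7886 0.7763 0.0788]
scene yel [ 0.6394 -0.2049  0.2088] 78
knob side [[0.565  0.1136 0.087 ]] scene [[0.5641 0.1118 0.087 ]]
```

Emit:
{"api": "send_rows", "payload": {"hand": [1, 1, 1, 1, 1], "travel": [[0, 0, -4], [2, 0, -4], [2, 0, -4], [2, 0, -3], [0, 0, 0]], "angular": [[0, 0, 0], [0, 0, 0], [0, 0, 0], [0, 0, 0], [0, 0, 0]]}}

```text
time_s: 0.72
position: [0.5759, 0.0611, 0.3786]
ee_rot: [0.002, 0.706, 0.708, 0.002]
wrist_force: [0.2, 0.5, -0.9]
grip_width: 0.0855
grasp_force: 0.0
```

```bash
python3 - <<'E'
from station import arm
import cv2,numpy as np,pickle
g=arm.get_image("wrist");pickle.dump(g,open("w1.pkl","wb"))
print(g["K"],g["distortion"],g["world_from_camera"],arm.sense()["position"])
cv2.imwrite("pics/w1.png",g["image"][:,:,::-1])
E
```

```text
[[370.33973295   0.         278.41377959]
 [  0.         370.33973295 208.26896257]
 [  0.           0.           1.        ]] [-0.0558007  0.         0.         0.         0.       ] [[ 9.99988089e-01 -3.37223755e-05  4.88054989e-03  5.75524997e-01]
 [ 1.36873565e-03 -9.57910905e-01 -2.87062404e-01  1.32434321e-01]
 [ 4.68481239e-03  2.87065665e-01 -9.57899450e-01  5.28084248e-01]
 [ 0.00000000e+00  0.00000000e+00  0.00000000e+00  1.00000000e+00]] [0.57522053 0.06033666 0.37627942]
```

View pics/w1.png

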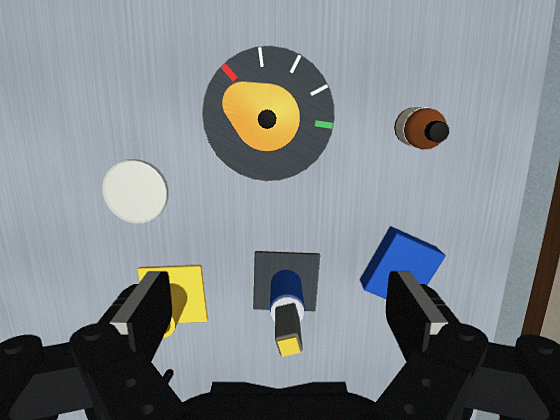

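Wrist view from above: fixture disc at (269,113), knob (267,119), green mark (324,125), red (229,72), white marks at (319,90),(296,64),(261,57); the lens' narrow end points up-left (235,97). Probe in blue sleeve with yellow top at (289,345).

```bash
python3 - <<'E'
import pickle,cv2,numpy as np
from h import *
from scipy.optimize import least_squares
np.set_printoptions(precision=4,suppress=True)
g=pickle.load(open("w1.pkl","rb"));im=g["image"];hsv=cv2.cvtColor(im,cv2.COLOR_RGB2HSV)
roi=np.zeros(im.shape[:2],bool);roi[40:190,195:340]=1
def c(lo,hi):
    m=(cv2.inRange(hsv,lo,hi)>0)&roi; return m
gr=c((50,120,60),(80,255,255));rd=c((172,130,80),(180,255,255))|c((0,150,100),(4,255,255))
def cen(m,z):
    v,u=np.nonzero(m);return px2w(g,np.c_[u,v],z),len(u)
G,n1=cen(gr,.012);R,n2=cen(rd,.012);print("green",n1,G.mean(0),"red",n2,R.mean(0))
wh=c((0,0,170),(180,60,255))
k,l,st,ce=cv2.connectedComponentsWithStats(wh.astype(np.uint8))
W=[(tuple(ce[i]),st[i,4]) for i in range(1,k) if 8<st[i,4]<150 and np.hypot(*(ce[i]-[269,113]))<60];print(W)
# disc fit: dark pixels outline
bg=hsv[...,2]<110
lens=c((8,120,90),(28,255,255))
m=((bg|lens|gr|rd)&roi).astype(np.uint8);m=cv2.morphologyEx(m,cv2.MORPH_CLOSE,np.ones((9,9)))
ct=max(cv2.findContours(m,0,1)[0],key=cv2.contourArea)[:,0]
P=px2w(g,ct,.012)
r=least_squares(lambda p:np.hypot(P[:,0]-p[0],P[:,1]-p[1])-p[2],[.565,.112,.09],loss="soft_l1",f_scale=.001);print("disc",r.x)
ctr=r.x[:2]
kn=((hsv[...,2]<70)&roi); kk=np.zeros_like(kn);kk[108:130,255:279]=1
K,n=cen(kn&kk,.087);print("knob",n,K.mean(0))
# marks
pts=[G.mean(0)[:2],R.mean(0)[:2]]+[px2w(g,[w[0]],.012)[0,:2] for w in W]
for p in pts: print("mark",p,np.hypot(*(p-ctr)),np.degrees(np.arctan2(*(p-ctr)[::-1])))
# lens render fit: points outline
kv=lens.astype(np.uint8);kv=cv2.morphologyEx(kv,cv2.MORPH_CLOSE,np.ones((25,25)))
def outline(a,cx,cy,z,o=0):
    t=np.linspace(0,2*np.pi,400);d=np.array([np.cos(a),np.sin(a)])
    A=np.r_[np.c_[40e-3*np.cos(t),40e-3*np.sin(t)]+d*.001,np.c_[25e-3*np.cos(t),25e-3*np.sin(t)]+d*.034]
    h=cv2.convexHull(A.astype(np.float32))[:,0];return np.c_[h+[cx,cy],np.full(len(h),z)]
def mask(a,cx,cy):
    q=np.vstack([w2px(g,outline(a,cx,cy,z)) for z in(.054,.066)])
    h=cv2.convexHull(q.astype(np.float32));o=np.zeros(kv.shape,np.uint8);cv2.fillPoly(o,[np.round(h*16).astype(np.int32)],1,cv2.LINE_8,4);return o
best=[]
for dx in np.arange(-.004,.0041,.001):
  for dy in np.arange(-.004,.0041,.001):
    for a in range(60,220,2):
      best.append(((mask(np.radians(a),ctr[0]+dx,ctr[1]+dy)!=kv).sum(),a,dx,dy))
best.sort();print(kv.sum(),best[:6])
# probe top
y=(cv2.inRange(hsv,(20,150,120),(32,255,255))>0);y[:,:270]=0;y[:325]=0;y[:,310:]=0
v,u=np.nonzero(y);print("probe",len(u),px2w(g,np.c_[u,v],.161).mean(0))
rc=cv2.minAreaRect(px2w(g,np.c_[u,v],.161)[:,:2].astype(np.float32)*1000);print(rc)
f=(hsv[...,2]<110);f[:245]=0;f[315:]=0;f[:,:245]=0;f[:,330:]=0
v,u=np.nonzero(f|((hsv[...,0]>100)&(hsv[...,0]<125)&(hsv[...,1]>150)&(np.indices(f.shape)[0]<300)&(np.indices(f.shape)[1]>245)&(np.indices(f.shape)[1]<330)&(np.indices(f.shape)[0]>245)))
rc=cv2.minAreaRect(px2w(g,np.c_[u,v],.008)[:,:2].astype(np.float32)*1000);print("foot",rc)
E
```

```text
green 107 [0.6393 0.0981 0.012 ] red 121 [0.5126 0.1654 0.012 ]
[((np.float64(260.453125), np.float64(56.5)), np.int32(64)), ((np.float64(295.19354838709677), np.float64(63.53225806451613)), np.int32(62))]
disc [0.5637 0.1087 0.0887]
knob 264 [0.5638 0.1089 0.087 ]
mark [0.6393 0.0981] 0.07632603486618586 -7.981939097890046
mark [0.5126 0.1654] 0.07633153498208022 132.10987039132525
mark [0.5544 0.1848] 0.07662886657586664 96.99533925023795
mark [0.5999 0.1761] 0.07649569209667212 61.77466792553961
4143 [(np.int64(66), 150, np.float64(0.0), np.float64(0.0)), (np.int64(70), 148, np.float64(0.0), np.float64(0.0)), (np.int64(107), 148, np.float64(0.0), np.float64(-0.001)), (np.int64(111), 150, np.float64(0.001), np.float64(0.0)), (np.int64(119), 146, np.float64(0.0), np.float64(-0.001)), (np.int64(119), 148, np.float64(-0.001), np.float64(0.0))]
probe 303 [ 0.5895 -0.1467  0.161 ]
((589.3758544921875, -146.69247436523438), (22.211952209472656, 22.675079345703125), 14.4492769241333)
foot ((589.1331787109375, -147.14962768554688), (109.51527404785156, 100.03055572509766), 87.57121276855469)
```

```bash
python3 - <<'E'
import pickle,cv2,numpy as np
from h import *
from scipy.optimize import least_squares
np.set_printoptions(precision=4,suppress=True)
d=pickle.load(open("d0.pkl","rb"))
print("scene foot",px2w(d["scene"],[(233,265),(263,247),(299.5,262),(268,283)],.008)[:,:2],px2w(d["scene"],[(233,265),(299.5,262)],.008).mean(0))
print("side foot",px2w(d["side"],[(281,237),(327,221),(339,249),(296,259)],.008)[:,:2])
# rim top ring (white flange) z=.091, r=.023 : flange pixels
for n,box in(("side",(220,305,142,200)),("scene",(278,362,180,228))):
    g=d[n];im=g["image"];hsv=cv2.cvtColor(im,cv2.COLOR_RGB2HSV)
    x0,x1,y0,y1=box;roi=np.zeros(im.shape[:2],bool);roi[y0:y1,x0:x1]=1
    m=((hsv[...,2]<100)&roi).astype(np.uint8)
    ct=max(cv2.findContours(m,0,1)[0],key=cv2.contourArea)[:,0]
    P=px2w(g,ct,.012);r=np.hypot(*(P[:,:2]-[.564,.111]).T);P=P[(r>.08)&(r<.1)]
    up=P  # far side edge only on top plane
    T=g["world_from_camera"][:2,3]; v=(np.array([.564,.111])-T);v/=np.linalg.norm(v)
    s=(P[:,:2]-[.564,.111])@v; P=P[s>-.03]
    q=least_squares(lambda p:np.hypot(P[:,0]-p[0],P[:,1]-p[1])-.09,[.565,.112],loss="soft_l1",f_scale=.001)
    print(n,len(P),q.x,q.cost)
E
```

```text
scene foot [[ 0.5446 -0.1897]
 [ 0.5578 -0.1098]
 [ 0.646  -0.1056]
 [ 0.631  -0.1902]] [ 0.5953 -0.1477  0.008 ]
side foot [[ 0.5325 -0.1222]
 [ 0.6436 -0.1046]
 [ 0.6352 -0.1908]
 [ 0.5422 -0.1906]]
side 60 [0.5622 0.1045] 9.248962576139724e-05
scene 51 [0.5699 0.1005] 8.824784790820987e-05
```

Emit:
{"api": "send_rows", "payload": {"hand": [1, 1, 1, 1, 1, 1, 1], "travel": [[-5, 0, 0], [-5, 0, 0], [-5, 0, 0], [-4, 0.7, 0], [-4, 0.7, 0], [0, 0, 0], [0, 0, 0]], "angular": [[0, 0, 0], [0, 0, 0], [0, 0, 0], [0, 0, 0], [0, 0, 0], [0, 0, 0], [0, 0, 0]]}}

```text
time_s: 1.65
position: [0.5883, -0.17, 0.374]
ee_rot: [-0.002, 0.707, 0.707, -0.0]
wrist_force: [-0.2, -0.1, 0.4]
grip_width: 0.0855
grasp_force: 0.0
```

```bash
python3 - <<'E'
from station import arm
import cv2,numpy as np,pickle
g=arm.get_image("wrist");pickle.dump(g,open("w2.pkl","wb"))
print(g["world_from_camera"],arm.sense()["position"],arm.sense()["ee_rot"])
cv2.imwrite("pics/w2.png",g["image"][:,:,::-1])
E
```

```text
[[ 9.99994320e-01 -6.27830688e-04 -3.31143442e-03  5.89257291e-01]
 [-1.54606800e-03 -9.58477896e-01 -2.85162641e-01 -9.89691582e-02]
 [-2.99490284e-03  2.85166141e-01 -9.58473423e-01  5.23643822e-01]
 [ 0.00000000e+00  0.00000000e+00  0.00000000e+00  1.00000000e+00]] [ 0.58848992 -0.16942397  0.37461465] [-1.10646452e-03  7.07068840e-01  7.07143819e-01 -2.23877668e-04]
```

View pics/w2.png

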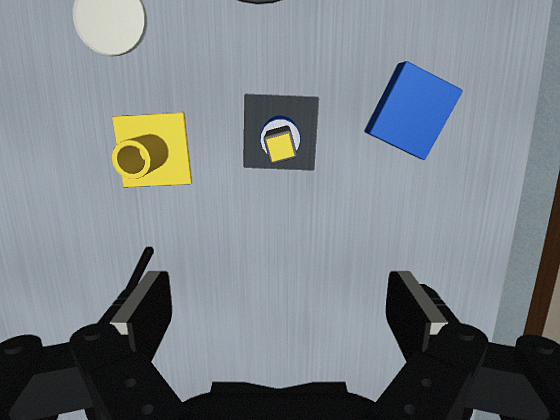

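Wrist view: rack foot centred (281,132), probe's yellow top at (281,149), rotated; decoy yellow rack (150,150); slide box (415,110).

```bash
python3 - <<'E'
import pickle,cv2,numpy as np
from h import *
g=pickle.load(open("w2.pkl","rb"));hsv=cv2.cvtColor(g["image"],cv2.COLOR_RGB2HSV)
roi=np.zeros(hsv.shape[:2],bool);roi[85:180,235:330]=1
y=((cv2.inRange(hsv,(20,120,120),(34,255,255))>0)&roi).astype(np.uint8)
c=max(cv2.findContours(y,0,1)[0],key=cv2.contourArea)
def fit(c,z):
    P=px2w(g,c[:,0],z)[:,:2].astype(np.float32)*1000;return cv2.minAreaRect(P)
print("top",fit(c,.161))
m=np.zeros(hsv.shape[:2],np.uint8)
m[(hsv[...,2]<105)&roi]=1; m=cv2.morphologyEx(m|y,cv2.MORPH_CLOSE,np.ones((25,25)))
c=max(cv2.findContours(m,0,1)[0],key=cv2.contourArea);print("foot",fit(c,.008))
w=(cv2.inRange(hsv,(0,0,150),(180,70,255))>0)&roi
v,u=np.nonzero(w&(np.indices(w.shape)[0]>112)&(np.indices(w.shape)[0]<165)&(abs(np.indices(w.shape)[1]-281)<22))
(q,r)=cv2.minEnclosingCircle(px2w(g,np.c_[u,v],.091)[:,:2].astype(np.float32)*1000);print("flange",q,r)
E
```

```text
top ((589.37158203125, -144.54925537109375), (22.624650955200195, 22.739696502685547), 15.974441528320312)
foot ((589.5079956054688, -144.25607299804688), (99.91875457763672, 100.10060119628906), 87.4487533569336)
flange (589.6144409179688, -143.81031799316406) 22.637893676757812
```

```bash
python3 - <<'E'
from station import arm
import numpy as np,pickle
np.set_printoptions(precision=4,suppress=True)
T=[];S=[]
for i in range(12):
    T.append(arm.get_image("wrist")["world_from_camera"]);s=arm.sense();S.append(np.r_[s["position"],s["ee_rot"],s["wrist_force"]])
T=np.array(T);S=np.array(S)
print(T[:,:3,3]);print("T",T.mean(0));print("sd",T.std(0));print(S.mean(0),S.std(0))
M=T.mean(0);U,_,V=np.linalg.svd(M[:3,:3]);M[:3,:3]=U@V;np.save("Mw2.npy",M)
E
cat >> h.py <<'E'
E
python3 - <<'E'
import sys;sys.path.insert(0,".")
import pickle,cv2,numpy as np
from h import *
from scipy.optimize import least_squares
np.set_printoptions(precision=4,suppress=True)
M=np.load("Mw2.npy")
g=pickle.load(open("w2.pkl","rb"));g["world_from_camera"]=M
hsv=cv2.cvtColor(g["image"],cv2.COLOR_RGB2HSV)
roi=np.zeros(hsv.shape[:2],bool);roi[85:180,235:330]=1
y=((cv2.inRange(hsv,(20,120,120),(34,255,255))>0)&roi).astype(np.uint8)
fit=lambda c,z:cv2.minAreaRect(px2w(g,c[:,0],z)[:,:2].astype(np.float32)*1000)
print("top",fit(max(cv2.findContours(y,0,1)[0],key=cv2.contourArea),.161))
m=np.zeros(hsv.shape[:2],np.uint8);m[(hsv[...,2]<105)&roi]=1; m=cv2.morphologyEx(m|y,cv2.MORPH_CLOSE,np.ones((25,25)))
print("foot",fit(max(cv2.findContours(m,0,1)[0],key=cv2.contourArea),.008))
# fixture in w1 with commanded shift
g=pickle.load(open("w1.pkl","rb"));N=M.copy();N[:3,3]+=[-.014,.23,0];g["world_from_camera"]=N
print(N)
hsv=cv2.cvtColor(g["image"],cv2.COLOR_RGB2HSV);roi=np.zeros(hsv.shape[:2],bool);roi[40:190,195:340]=1
m=(((hsv[...,2]<110)|(hsv[...,1]>120))&roi).astype(np.uint8);m=cv2.morphologyEx(m,cv2.MORPH_CLOSE,np.ones((9,9)))
P=px2w(g,max(cv2.findContours(m,0,1)[0],key=cv2.contourArea)[:,0],.012)
r=least_squares(lambda p:np.hypot(P[:,0]-p[0],P[:,1]-p[1])-p[2],[.565,.112,.09],loss="soft_l1",f_scale=.001);print("disc",r.x)
E
```

```text
[[ 0.5893 -0.0983  0.5242]
 [ 0.5893 -0.0979  0.5247]
 [ 0.5893 -0.0977  0.5251]
 [ 0.5894 -0.0977  0.5253]
 [ 0.5894 -0.0977  0.5255]
 [ 0.5894 -0.0978  0.5256]
 [ 0.5894 -0.0979  0.5256]
 [ 0.5895 -0.098   0.5256]
 [ 0.5895 -0.0982  0.5256]
 [ 0.5895 -0.0983  0.5256]
 [ 0.5895 -0.0984  0.5255]
 [ 0.5895 -0.0985  0.5255]]
T [[ 1.      0.0003 -0.0003  0.5894]
 [ 0.0002 -0.958  -0.2867 -0.098 ]
 [-0.0004  0.2867 -0.958   0.5253]
 [ 0.      0.      0.      1.    ]]
sd [[0.     0.0004 0.0007 0.0001]
 [0.0004 0.0001 0.0004 0.0003]
 [0.0007 0.0004 0.0001 0.0004]
 [0.     0.     0.     0.    ]]
[ 0.589  -0.1694  0.3759 -0.      0.7068  0.7074  0.      0.0142 -0.1389
  0.0831] [0.0001 0.0003 0.0003 0.0003 0.0001 0.0001 0.0001 0.5573 0.4726 0.424 ]
top ((590.55712890625, -144.4008331298828), (22.735254287719727, 22.85529899597168), 16.057493209838867)
foot ((591.1050415039062, -144.29159545898438), (100.2917251586914, 100.44921875), 87.54259490966797)
[[ 1.      0.0003 -0.0003  0.5754]
 [ 0.0002 -0.958  -0.2867  0.132 ]
 [-0.0004  0.2867 -0.958   0.5253]
 [ 0.      0.      0.      1.    ]]
disc [0.561  0.1086 0.0882]
```

The arm sways a little after moves and the picture poses follow it, so I remeasure now that it has settled.

```bash
cat >> h.py <<'E'
def rack(g):
    hsv=cv2.cvtColor(g["image"],cv2.COLOR_RGB2HSV)
    roi=np.zeros(hsv.shape[:2],bool);roi[85:180,235:330]=1
    y=((cv2.inRange(hsv,(20,120,120),(34,255,255))>0)&roi).astype(np.uint8)
    fit=lambda m,z:cv2.minAreaRect(px2w(g,max(cv2.findContours(m,0,1)[0],key=cv2.contourArea)[:,0],z)[:,:2].astype(np.float32)*1000)
    m=np.zeros(hsv.shape[:2],np.uint8);m[(hsv[...,2]<105)&roi]=1; m=cv2.morphologyEx(m|y,cv2.MORPH_CLOSE,np.ones((25,25)))
    return fit(y,.161),fit(m,.008)
E
python3 - <<'E'
from station import arm
from h import *
import pickle
for i in range(3):
    g=arm.get_image("wrist");print(rack(g),arm.sense()["position"])
pickle.dump(g,open("w3.pkl","wb"))
E
```

```text
(((589.5397338867188, -144.72109985351562), (22.686786651611328, 23.068464279174805), 14.806596755981445), ((589.4566040039062, -144.23219299316406), (99.70282745361328, 100.27257537841797), 87.65650177001953)) [ 0.58902447 -0.1699261   0.37590581]
(((589.4342041015625, -144.6167449951172), (22.67479705810547, 22.781105041503906), 14.507749557495117), ((589.439697265625, -144.20565795898438), (99.74397277832031, 100.22129821777344), 87.6051025390625)) [ 0.58903683 -0.16999132  0.37589496]
(((589.4713745117188, -144.64132690429688), (22.68402671813965, 22.877696990966797), 14.798237800598145), ((589.43408203125, -144.2285614013672), (99.7226333618164, 100.19866180419922), 87.60511016845703)) [ 0.58901237 -0.16998683  0.37589543]
```

Emit:
{"api": "send_rows", "payload": {"hand": [1, 1, 1, 1, 1, 1, 1, 1, 1, 1, 1, 1, 1, 1, 1], "travel": [[1.26, 0.05, 0], [1.3, 0, 0], [0, 0, 1], [0, 0, 2], [0, 0, 3], [0, 0, 3], [0, 0, 3], [0, 0, 3], [0, 0, 3], [0, 0, 2], [0, 0, 2], [0, 0, 1.5], [0, 0, 0.6], [0, 0, 0], [0, 0, 0]], "angular": [[0, 0, 0], [0, 0, 0], [0, 0, -5], [0, 0, -5], [0, 0, -5], [0, 0, 0], [0, 0, 0], [0, 0, 0], [0, 0, 0], [0, 0, 0], [0, 0, 0], [0, 0, 0], [0, 0, 0], [0, 0, 0], [0, 0, 0]], "grip_force": 80}}

```text
time_s: 4.32
position: [0.5901, -0.1447, 0.1358]
ee_rot: [0.001, 0.609, 0.793, 0.0]
wrist_force: [-0.1, 0.0, 0.2]
grip_width: 0.085
grasp_force: 0.0
```

Emit:
{"api": "send_rows", "payload": {"hand": [0, 0, 0, 0, 0, 0, 0, 0], "travel": [[0, 0, 0], [0, 0, 0], [0, 0, 0], [0, 0, 0], [0, 0, 0], [0, 0, 0], [0, 0, 0], [0, 0, 0]], "angular": [[0, 0, 0], [0, 0, 0], [0, 0, 0], [0, 0, 0], [0, 0, 0], [0, 0, 0], [0, 0, 0], [0, 0, 0]], "grip_force": 80}}

```text
time_s: 5.32
position: [0.5899, -0.1446, 0.1354]
ee_rot: [0.001, 0.609, 0.793, 0.0]
wrist_force: [0.9, 0.4, 5.8]
grip_width: 0.0268
grasp_force: 80.5
```

```bash
python3 - <<'E'
from station import arm
import cv2,numpy as np,pickle
a=arm.get_image("side")["image"];w=arm.get_image("wrist")["image"]
s=arm.sense();print({k:np.round(s[k],4) for k in("position","ee_rot","wrist_force","wrist_torque","grip_width","grasp_force")})
cv2.imwrite("pics/grasp.png",np.hstack([cv2.resize(a[120:270,230:380],(400,400),interpolation=2),cv2.resize(w,(400,300)) .repeat(1,0) if 0 else cv2.copyMakeBorder(cv2.resize(w,(400,300)),0,100,0,0,0)])[:,:,::-1])
E
```

```text
{'position': array([ 0.5899, -0.1446,  0.1354]), 'ee_rot': array([5.000e-04, 6.088e-01, 7.933e-01, 1.000e-04]), 'wrist_force': array([ 1.3641, -0.3811,  5.4779]), 'wrist_torque': array([-0.0536, -0.1233,  0.0537]), 'grip_width': np.float64(0.0264), 'grasp_force': np.float64(80.498)}
```

View pics/grasp.png

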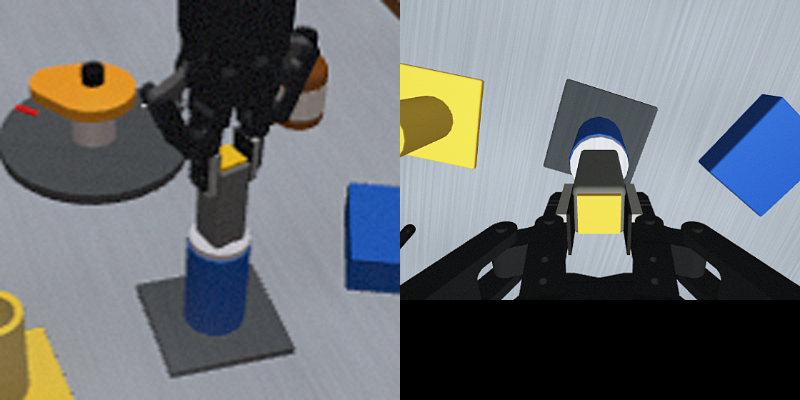

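Grasp is square on the handle (width 27 mm). Lift, then view fixture and ball together.

Emit:
{"api": "send_rows", "payload": {"hand": [0, 0, 0, 0, 0, 0, 0, 0, 0, 0, 0, 0, 0, 0, 0, 0, 0, 0], "travel": [[0, 0, -0.5], [0, 0, -1], [0, 0, -1.6], [0, 0, -2], [0, 0, -2], [0, 0, -2], [0, 0, -2.5], [0, 0, -2.5], [0, 0, -2.5], [0, 0, -2.5], [0, 0, -2], [0, 0, -1.5], [0, 0, -1], [0, 0, -0.5], [0, 0, 0], [0, 0, 0], [0, 0, 0], [0, 0, 0]], "angular": [[0, 0, 0], [0, 0, 0], [0, 0, 0], [0, 0, 0], [0, 0, 0], [0, 0, 0], [0, 0, 0], [0, 0, 0], [0, 0, 0], [0, 0, 0], [0, 0, 0], [0, 0, 0], [0, 0, 0], [0, 0, 0], [0, 0, 0], [0, 0, 0], [0, 0, 0], [0, 0, 0]], "grip_force": 80}}

```text
time_s: 7.68
position: [0.5894, -0.1443, 0.3755]
ee_rot: [-0.0, 0.609, 0.793, -0.0]
wrist_force: [-0.2, 0.0, -2.9]
grip_width: 0.0262
grasp_force: 79.5
```

Emit:
{"api": "send_rows", "payload": {"hand": [0, 0, 0, 0, 0, 0, 0, 0, 0, 0, 0, 0, 0, 0, 0, 0, 0, 0, 0, 0], "travel": [[0.5, 0.1, 0], [1, 0.2, 0], [2, 0.4, 0], [2.5, 0.5, 0], [2.5, 0.5, 0], [2.5, 0.5, 0], [2.5, 0.5, 0], [2.5, 0.5, 0], [2, 0.39, 0], [1.12, 0.2, 0], [0.7, 0.1, 0], [0.3, 0, 0], [0, 0, 0], [0, 0, 0], [0, 0, 0], [0, 0, 0], [0, 0, 0], [0, 0, 0], [0, 0, 0], [0, 0, 0]], "angular": [[0, 0, 0], [0, 0, 0], [0, 0, 0], [0, 0, 0], [0, 0, 0], [0, 0, 0], [0, 0, 0], [0, 0, 0], [0, 0, 0], [0, 0, 0], [0, 0, 0], [0, 0, 0], [0, 0, 0], [0, 0, 0], [0, 0, 0], [0, 0, 0], [0, 0, 0], [0, 0, 0], [0, 0, 0], [0, 0, 0]], "grip_force": 80}}

```text
time_s: 10.18
position: [0.575, 0.06, 0.3759]
ee_rot: [-0.0, 0.609, 0.793, -0.0]
wrist_force: [0.0, -0.2, -3.3]
grip_width: 0.0264
grasp_force: 79.5
```

```bash
python3 - <<'E'
from station import arm
import cv2,numpy as np,pickle
G=[];F=[]
for i in range(10):
    g=arm.get_image("wrist");G.append(g);s=arm.sense();F.append(np.r_[s["position"],s["ee_rot"],s["wrist_force"]])
F=np.round(np.array(F),4);print(F[[0,-1]],F.mean(0),s["time_s"],s["wrist_torque"])
pickle.dump(G[-3:],open("w4.pkl","wb"));cv2.imwrite("pics/w4.png",g["image"][:,:,::-1])
E
```

```text
[[ 0.575   0.06    0.3759 -0.      0.6087  0.7934 -0.      0.0032 -0.0407
  -2.558 ]
 [ 0.575   0.06    0.3759 -0.      0.6088  0.7933 -0.     -0.0264 -0.606
  -2.0354]] [ 0.575    0.06001  0.37589  0.       0.60875  0.79336  0.      -0.04532
 -0.03932 -2.18585] 10.675 [ 0.02730471 -0.03033119 -0.05561446]
```

View pics/w4.png

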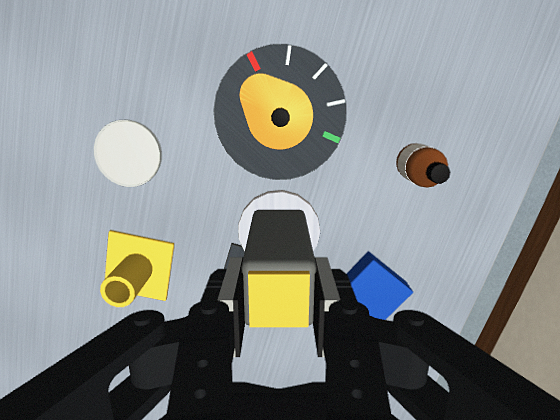

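Settled wrist view: disc centred (280,112), green (331,138), red (253,61), lens narrow end up-left (252,90); flange arc at (279,225), probe's yellow top at (279,299).

```bash
cat > fix.py <<'E'
import pickle,cv2,numpy as np
from h import *
from scipy.optimize import least_squares
np.set_printoptions(precision=4,suppress=True)
g=pickle.load(open("w4.pkl","rb"))[-1];im=g["image"];hsv=cv2.cvtColor(im,cv2.COLOR_RGB2HSV);print(g["world_from_camera"][:3,3])
I=np.indices(hsv.shape[:2]);roi=(I[0]>35)&(I[0]<187)&(I[1]>205)&(I[1]<355)
c=lambda lo,hi:(cv2.inRange(hsv,lo,hi)>0)&roi
W=lambda m,z:px2w(g,np.argwhere(m)[:,::-1],z)[:,:2]
m=(((hsv[...,2]<110)|(hsv[...,1]>120))&roi).astype(np.uint8);m=cv2.morphologyEx(m,cv2.MORPH_CLOSE,np.ones((9,9)))
P=px2w(g,max(cv2.findContours(m,0,1)[0],key=cv2.contourArea)[:,0],.012)
r=least_squares(lambda p:np.hypot(P[:,0]-p[0],P[:,1]-p[1])-p[2],[.565,.112,.09],loss="soft_l1",f_scale=.001);ctr=r.x[:2];print("disc",r.x)
kn=(hsv[...,2]<70)&(abs(I[0]-117)<13)&(abs(I[1]-280)<13);print("knob",W(kn,.087).mean(0))
G=W(c((50,120,60),(80,255,255)),.012).mean(0);R=W(c((172,130,80),(180,255,255))|c((0,150,100),(4,255,255)),.012).mean(0)
for p in(G,R):print("mark",p,np.hypot(*(p-ctr)),np.degrees(np.arctan2(*(p-ctr)[::-1])))
kv=cv2.morphologyEx(c((8,120,90),(28,255,255)).astype(np.uint8),cv2.MORPH_CLOSE,np.ones((25,25)))
def mask(a,cx,cy):
    t=np.linspace(0,2*np.pi,200);u=np.c_[np.cos(t),np.sin(t)];d=np.array([np.cos(a),np.sin(a)])
    A=np.r_[.04*u+d*.001,.025*u+d*.034]+[cx,cy]
    q=np.vstack([w2px(g,np.c_[A,np.full(400,z)]) for z in(.054,.066)])
    o=np.zeros(kv.shape,np.uint8);cv2.fillPoly(o,[np.round(cv2.convexHull(q.astype(np.float32))*16).astype(np.int32)],1,8,4);return o
best=sorted(((mask(np.radians(a),ctr[0]+dx,ctr[1]+dy)!=kv).sum(),a,dx*1e3,dy*1e3) for dx in np.arange(-2,2.1,.5)*1e-3 for dy in np.arange(-2,2.1,.5)*1e-3 for a in range(135,165))
print(kv.sum(),[tuple(map(float,b)) for b in best[:6]])
# flange front arc (top z .332) and yellow top (.402)
wh=((hsv[...,1]<60)&(hsv[...,2]>215)&(I[0]>188)&(I[0]<235)&(abs(I[1]-279)<50)).astype(np.uint8)
F=px2w(g,max(cv2.findContours(wh,0,1)[0],key=cv2.contourArea)[:,0],.332)[:,:2]
q=cv2.minEnclosingCircle((F*1000).astype(np.float32));print("flange",q)
y=(cv2.inRange(hsv,(20,120,120),(34,255,255))>0)&(I[0]>260)&(I[0]<335)&(abs(I[1]-279)<40)
print("top",cv2.minAreaRect((W(y,.402)*1000).astype(np.float32)))
E
python3 fix.py
```

```text
[0.5566 0.1288 0.5254]
disc [0.5636 0.1087 0.0886]
knob [0.5637 0.1086]
mark [0.6394 0.0981] 0.07648181645310824 -7.9826636072351524
mark [0.5126 0.1654] 0.07630749576609978 131.99492818994335
4215 [(51.0, 148.0, 0.0, 0.0), (53.0, 149.0, 0.0, 0.0), (59.0, 149.0, 0.5, 0.0), (66.0, 147.0, 0.0, -0.5), (67.0, 147.0, 0.0, 0.0), (68.0, 150.0, 0.0, 0.0)]
flange ((574.9550170898438, 61.2811164855957), 22.469873428344727)
top ((575.3799438476562, 58.58251190185547), (22.881282806396484, 23.525236129760742), 14.969199180603027)
```

```bash
python3 - <<'E'
from station import arm
from h import *
np.set_printoptions(precision=2,suppress=True)
for n in("side","scene"):
    g=arm.get_image(n);hsv=cv2.cvtColor(g["image"],cv2.COLOR_RGB2HSV)
    pb=w2px(g,[(.575,.06,.263),(.575,.06,.332),(.575,.06,.326)]);print(n,"pred ball,flange top/bot",pb)
    m=((cv2.inRange(hsv,(0,120,60),(6,255,255))|cv2.inRange(hsv,(172,120,60),(180,255,255)))>0).astype(np.uint8)
    k,l,s,c=cv2.connectedComponentsWithStats(m)
    for i in range(1,k):
        if np.hypot(*(c[i]-pb[0]))<40:print("red",c[i],s[i])
    x,y=pb[0].astype(int);cv2.imwrite(f"pics/b_{n}.png",cv2.resize(g["image"][y-75:y+25,x-50:x+50,::-1],(400,400),interpolation=2))
cv2.imwrite("pics/b.png",np.hstack([cv2.imread("pics/b_side.png"),cv2.imread("pics/b_scene.png")]))
E
```

```text
side pred ball,flange top/bot [[274.79  84.93]
 [274.73  52.99]
 [274.74  55.87]]
red [274.2  84.5] [273  83   3   4  10]
scene pred ball,flange top/bot [[318.71 107.97]
 [320.71  73.27]
 [320.53  76.4 ]]
red [319.75 108.  ] [319 107   2   3   4]
```

View pics/b.png

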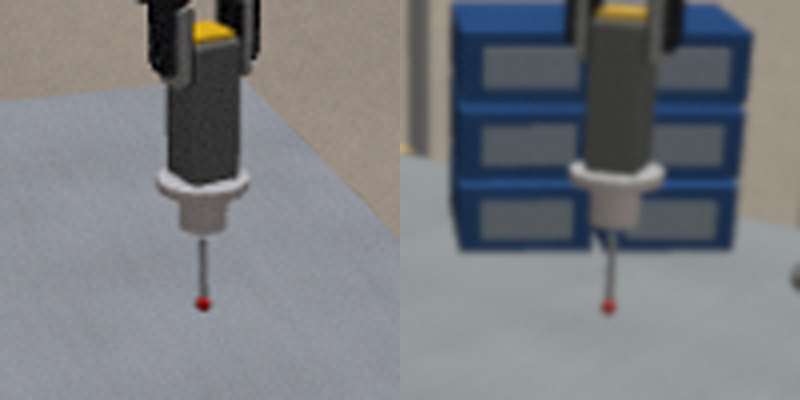

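Ball is visible at the predicted pixels in both views (within 1 px) and the probe hangs vertical. Now plan the sweep.

```bash
cat > plan.py <<'E'
import numpy as np,cv2
C=np.array([.5637,.1087]);A=np.radians(148.5);g=np.radians(-8)
d=np.array([np.cos(A),np.sin(A)])
def curve(off):
    t=np.linspace(0,2*np.pi,7201);u=np.c_[np.cos(t),np.sin(t)]
    # support function of hull -> offset hull: points by normal angle
    h=np.array([.001,.034])[None]*(u@d)[:,None]+np.array([.040,.025])[None]
    k=h.argmax(1);P=C+np.where(k==0,.001,.034)[:,None]*d+np.where(k==0,.040,.025)[:,None]*u
    # dense resample incl. straight tangents
    out=[];N=[]
    for i in range(len(t)-1):
        L=np.hypot(*(P[i+1]-P[i]));n=max(1,int(L/5e-5))
        for j in range(n):out.append(P[i]+(P[i+1]-P[i])*j/n);N.append(u[i])
    return np.array(out)+off*np.array(N),np.array(N)
def plan(press=.002,step=.0025,after=.003):
    B,N=curve(.004);Q=B-press*N
    rel=(B-C);ang=(np.degrees(np.arctan2(rel[:,1],rel[:,0]))+8)%360
    o=np.argsort(ang);B,N,Q,ang=B[o],N[o],Q[o],ang[o]
    e=np.argmax(ang>=140);r=np.array([np.cos(g+np.radians(140)),np.sin(g+np.radians(140))])
    s=np.r_[0,np.cumsum(np.hypot(*np.diff(Q,axis=0).T))];se=s[e]+after
    n=int(np.ceil(se/step));i=np.searchsorted(s,np.linspace(0,se,n+1))
    return Q[i],N[i],ang[i],B[i]
R=np.array([[-np.sin(np.radians(15)),np.cos(np.radians(15))],[np.cos(np.radians(15)),np.sin(np.radians(15))]]) # world xy -> tool xy
if __name__=="__main__":
    np.set_printoptions(precision=4,suppress=True)
    Q,N,a,B=plan();print(len(Q));print("start",Q[0],N[0],"end",Q[-1],N[-1])
    D=np.round((np.diff(Q,axis=0)@R.T)*100,2)
    E=Q[0]@np.eye(2)+np.cumsum(D/100@R,axis=0);print("round err mm",1e3*np.abs(E-Q[1:]).max())
    for i in range(0,len(D),19):print(i,[[float(x),float(y),0] for x,y in D[i:i+19]],"n_out_tool",R@N[min(i+19,len(N)-1)],"ang",a[min(i+19,len(N)-1)])
    print("approach tool",R@(Q[0]-[.6479,.0969])*100,"n0 tool",R@N[0])
E
python3 plan.py
```

```text
47
start [0.6044 0.103 ] [ 0.989  -0.1478] end [0.5216 0.1501] [-0.4848  0.8746]
round err mm 0.37904380556150197
0 [[0.23, 0.09, 0], [0.24, 0.08, 0], [0.24, 0.06, 0], [0.24, 0.05, 0], [0.25, 0.04, 0], [0.24, 0.02, 0], [0.25, 0.01, 0], [0.25, -0.01, 0], [0.24, -0.02, 0], [0.25, -0.04, 0], [0.24, -0.05, 0], [0.24, -0.07, 0], [0.24, -0.08, 0], [0.23, -0.09, 0], [0.22, -0.11, 0], [0.22, -0.12, 0], [0.21, -0.13, 0], [0.2, -0.14, 0], [0.19, -0.16, 0]] n_out_tool [0.6534 0.757 ] ang 65.10190117692996
19 [[0.18, -0.17, 0], [0.17, -0.18, 0], [0.16, -0.19, 0], [0.15, -0.2, 0], [0.14, -0.2, 0], [0.13, -0.21, 0], [0.11, -0.22, 0], [0.1, -0.22, 0], [0.09, -0.23, 0], [0.08, -0.24, 0], [0.08, -0.23, 0], [0.08, -0.24, 0], [0.08, -0.23, 0], [0.08, -0.24, 0], [0.08, -0.24, 0], [0.08, -0.23, 0], [0.08, -0.24, 0], [0.08, -0.23, 0], [0.08, -0.24, 0]] n_out_tool [0.9426 0.3338] ang 124.08272325990455
38 [[0.08, -0.23, 0], [0.08, -0.23, 0], [0.06, -0.24, 0], [0.04, -0.24, 0], [0.02, -0.25, 0], [-0.0, -0.25, 0], [-0.03, -0.25, 0], [-0.05, -0.24, 0]] n_out_tool [ 0.9703 -0.2419] ang 142.9470258008755
approach tool [ 1.7168 -4.0449] n0 tool [-0.3987  0.9171]
```

Emit:
{"api": "send_rows", "payload": {"hand": [0, 0, 0, 0, 0, 0, 0, 0, 0, 0, 0, 0, 0, 0, 0, 0, 0, 0, 0], "travel": [[0.2, 1, 0], [0.4, 2, 0], [0.4, 2, 0], [0.38, 1.8, 0], [0.2, 0.8, 0], [0.1, 0.4, 0], [0, 0, 1], [0, 0, 2], [0, 0, 2.5], [0, 0, 2.5], [0, 0, 2.5], [0, 0, 2.5], [0, 0, 2.5], [0, 0, 2], [0, 0, 1.5], [0, 0, 0.8], [0, 0, 0.5], [0, 0, 0], [0, 0, 0]], "angular": [[0, 0, 0], [0, 0, 0], [0, 0, 0], [0, 0, 0], [0, 0, 0], [0, 0, 0], [0, 0, 0], [0, 0, 0], [0, 0, 0], [0, 0, 0], [0, 0, 0], [0, 0, 0], [0, 0, 0], [0, 0, 0], [0, 0, 0], [0, 0, 0], [0, 0, 0], [0, 0, 0], [0, 0, 0]], "grip_force": 80}}

```text
time_s: 13.15
position: [0.6484, 0.097, 0.1737]
ee_rot: [0.001, 0.609, 0.793, 0.0]
wrist_force: [-0.3, -0.0, -3.1]
grip_width: 0.0265
grasp_force: 79.7
```

Emit:
{"api": "send_rows", "payload": {"hand": [0, 0, 0, 0, 0, 0, 0, 0, 0, 0, 0, 0, 0, 0, 0], "travel": [[0.17, -0.4, 0], [0.34, -0.8, 0], [0.34, -0.8, 0], [0.25, -0.6, 0], [0.17, -0.4, 0], [0.13, -0.3, 0], [0.08, -0.2, 0], [0.06, -0.14, 0], [0.04, -0.1, 0], [0.04, -0.1, 0], [0.04, -0.08, 0], [0.04, -0.08, 0], [0, 0, 0], [0, 0, 0], [0, 0, 0]], "angular": [[0, 0, 0], [0, 0, 0], [0, 0, 0], [0, 0, 0], [0, 0, 0], [0, 0, 0], [0, 0, 0], [0, 0, 0], [0, 0, 0], [0, 0, 0], [0, 0, 0], [0, 0, 0], [0, 0, 0], [0, 0, 0], [0, 0, 0]], "grip_force": 80}}

```text
time_s: 15.02
position: [0.6051, 0.103, 0.173]
ee_rot: [0.0, 0.609, 0.793, 0.0]
wrist_force: [2.6, -0.8, -3.5]
grip_width: 0.0262
grasp_force: 79.6
```

```bash
cat > f.py <<'E'
from station import arm
import numpy as np
np.set_printoptions(precision=3,suppress=True)
F=[]
for i in range(14):
    arm.get_image("side");s=arm.sense();F.append(np.r_[s["position"],s["wrist_force"],s["wrist_torque"]])
F=np.array(F);print(F.mean(0),F.std(0)/14**.5,s["time_s"],s["grasp_force"])
E
python3 f.py
```

```text
[ 0.605  0.103  0.173  1.668 -0.034 -2.325 -0.06  -0.521 -0.002] [0.    0.    0.    0.112 0.116 0.158 0.01  0.008 0.007] 15.725 79.64761734008789
```

Emit:
{"api": "send_rows", "payload": {"hand": [0, 0, 0, 0], "travel": [[0.02, -0.045, 0], [0.02, -0.045, 0], [0, 0, 0], [0, 0, 0]], "angular": [[0, 0, 0], [0, 0, 0], [0, 0, 0], [0, 0, 0]], "grip_force": 80}}

```text
time_s: 16.23
position: [0.6041, 0.1032, 0.173]
ee_rot: [0.0, 0.609, 0.793, 0.0]
wrist_force: [2.8, -0.8, -2.9]
grip_width: 0.0262
grasp_force: 79.6
```

```bash
python3 f.py
```

```text
[ 0.604  0.103  0.173  3.183 -0.373 -1.871 -0.094 -0.881 -0.009] [0.    0.    0.    0.129 0.13  0.15  0.009 0.008 0.009] 16.925 79.70460534095764
```

Emit:
{"api": "send_rows", "payload": {"hand": [0, 0, 0, 0, 0, 0, 0, 0, 0, 0, 0, 0, 0, 0, 0, 0, 0, 0, 0, 0], "travel": [[-0.02, 0.04, 0], [0.23, 0.09, 0], [0.24, 0.08, 0], [0.24, 0.06, 0], [0.24, 0.05, 0], [0.25, 0.04, 0], [0.24, 0.02, 0], [0.25, 0.01, 0], [0.25, -0.01, 0], [0.24, -0.02, 0], [0.25, -0.04, 0], [0.24, -0.05, 0], [0.24, -0.07, 0], [0.24, -0.08, 0], [0.23, -0.09, 0], [0.22, -0.11, 0], [0.22, -0.12, 0], [0.21, -0.13, 0], [0.2, -0.14, 0], [0, 0, 0]], "angular": [[0, 0, 0], [0, 0, 0], [0, 0, 0], [0, 0, 0], [0, 0, 0], [0, 0, 0], [0, 0, 0], [0, 0, 0], [0, 0, 0], [0, 0, 0], [0, 0, 0], [0, 0, 0], [0, 0, 0], [0, 0, 0], [0, 0, 0], [0, 0, 0], [0, 0, 0], [0, 0, 0], [0, 0, 0], [0, 0, 0]], "grip_force": 80}}

```text
time_s: 19.42
position: [0.5881, 0.1429, 0.1728]
ee_rot: [-0.0, 0.609, 0.793, -0.0]
wrist_force: [1.1, 1.5, -2.8]
grip_width: 0.0263
grasp_force: 79.6
```

```bash
python3 f.py; python3 - <<'E'
from plan import *
Q,N,a,B=plan();print(Q[18],N[18],a[18])
p=np.array([.6479,.0969])+(np.array([[1.70,-4.0],[.04,-.09],[-.02,.04],*[[0.23, 0.09], [0.24, 0.08], [0.24, 0.06], [0.24, 0.05], [0.25, 0.04], [0.24, 0.02], [0.25, 0.01], [0.25, -0.01], [0.24, -0.02], [0.25, -0.04], [0.24, -0.05], [0.24, -0.07], [0.24, -0.08], [0.23, -0.09], [0.22, -0.11], [0.22, -0.12], [0.21, -0.13], [0.2, -0.14]]]).sum(0)/100)@R
print(p,(p-Q[18])@N[18]*1e3)
E
```

```text
[ 0.588  0.143  0.173  0.887  1.846 -2.376  0.511 -0.201 -0.024] [0.    0.    0.    0.078 0.153 0.114 0.008 0.011 0.007] 20.125 79.62627053260803
[0.58847346 0.14249866] [0.61014516 0.79228964] 61.69771649719869
[0.58845405 0.14257044] 0.04502484735226817
```

Emit:
{"api": "send_rows", "payload": {"hand": [0, 0, 0, 0, 0, 0, 0, 0, 0, 0, 0, 0, 0, 0, 0, 0, 0], "travel": [[0.18, -0.18, 0], [0.17, -0.18, 0], [0.16, -0.19, 0], [0.16, -0.19, 0], [0.15, -0.2, 0], [0.14, -0.2, 0], [0.13, -0.21, 0], [0.11, -0.22, 0], [0.1, -0.22, 0], [0.09, -0.23, 0], [0.08, -0.24, 0], [0.08, -0.23, 0], [0.08, -0.24, 0], [0.08, -0.23, 0], [0.08, -0.24, 0], [0.08, -0.24, 0], [0, 0, 0]], "angular": [[0, 0, 0], [0, 0, 0], [0, 0, 0], [0, 0, 0], [0, 0, 0], [0, 0, 0], [0, 0, 0], [0, 0, 0], [0, 0, 0], [0, 0, 0], [0, 0, 0], [0, 0, 0], [0, 0, 0], [0, 0, 0], [0, 0, 0], [0, 0, 0], [0, 0, 0]], "grip_force": 80}}

```text
time_s: 22.25
position: [0.5501, 0.1518, 0.1729]
ee_rot: [-0.0, 0.609, 0.793, -0.0]
wrist_force: [-1.0, 2.7, -1.8]
grip_width: 0.0265
grasp_force: 79.7
```

```bash
python3 f.py; python3 - <<'E'
from plan import *
Q,N,a,B=plan();print(Q[34],R@N[34],a[34])
p=np.array([.58845,.14257])+(np.array([[0.18, -0.18], [0.17, -0.18], [0.16, -0.19], [0.16, -0.19], [0.15, -0.2], [0.14, -0.2], [0.13, -0.21], [0.11, -0.22], [0.1, -0.22], [0.09, -0.23], [0.08, -0.24], [0.08, -0.23], [0.08, -0.24], [0.08, -0.23], [0.08, -0.24], [0.08, -0.24]]).sum(0)/100)@R
print(p,(p-Q[34])@N[34]*1e3)
E
```

```text
[ 0.55   0.152  0.173 -0.201  2.02  -1.743  0.625  0.053 -0.001] [0.    0.    0.    0.16  0.144 0.161 0.007 0.011 0.007] 22.95 79.6698546409607
[0.5507264  0.15229665] [0.94264149 0.33380686] 113.70206646432563
[0.55038224 0.15172944] -0.592468923027096
```

Emit:
{"api": "send_rows", "payload": {"hand": [0, 0, 0, 0, 0, 0, 0, 0, 0, 0, 0, 0], "travel": [[0.07, -0.23, 0], [0.07, -0.24, 0], [0.08, -0.23, 0], [0.08, -0.24, 0], [0.08, -0.23, 0], [0.08, -0.23, 0], [0.06, -0.24, 0], [0.04, -0.24, 0], [0.02, -0.25, 0], [0, -0.25, 0], [-0.02, -0.15, 0], [0, 0, 0]], "angular": [[0, 0, 0], [0, 0, 0], [0, 0, 0], [0, 0, 0], [0, 0, 0], [0, 0, 0], [0, 0, 0], [0, 0, 0], [0, 0, 0], [0, 0, 0], [0, 0, 0], [0, 0, 0]], "grip_force": 80}}

```text
time_s: 24.45
position: [0.5242, 0.1506, 0.1728]
ee_rot: [-0.0, 0.609, 0.793, -0.0]
wrist_force: [-1.4, 1.8, -2.2]
grip_width: 0.0262
grasp_force: 79.6
```

```bash
python3 f.py; python3 - <<'E'
from plan import *
from station import arm
p=np.array([.55038,.15173])+(np.array([[0.07, -0.23], [0.07, -0.24], [0.08, -0.23], [0.08, -0.24], [0.08, -0.23], [0.08, -0.23], [0.06, -0.24], [0.04, -0.24], [0.02, -0.25], [0, -0.25], [-0.02, -0.15]]).sum(0)/100)@R
r=np.radians(132);v=p-C
print(p,"along red",v@[np.cos(r),np.sin(r)],"y red",v@[-np.sin(r),np.cos(r)])
E
```

```text
[ 0.524  0.151  0.173 -1.319  2.118 -2.488  0.571  0.33  -0.01 ] [0.    0.    0.    0.105 0.127 0.107 0.009 0.01  0.006] 25.15 79.58363056182861
[0.52449269 0.15059106] along red 0.057365937695857655 y red 0.0011061173471614378
```

Emit:
{"api": "send_rows", "payload": {"hand": [0, 0, 0, 0, 0, 0, 0, 0, 0, 0, 0, 0, 0, 0, 0], "travel": [[0.18, -0.09, 0], [0.45, -0.23, 0], [0.9, -0.46, 0], [0.9, -0.46, 0], [0.8, -0.41, 0], [0.33, -0.17, 0], [0, 0, -0.5], [0, 0, -1.5], [0, 0, -2.5], [0, 0, -2.5], [0, 0, -2], [0, 0, -1.3], [0, 0, -0.7], [0, 0, 0], [0, 0, 0]], "angular": [[0, 0, 0], [0, 0, 0], [0, 0, 0], [0, 0, 0], [0, 0, 0], [0, 0, 0], [0, 0, 0], [0, 0, 0], [0, 0, 0], [0, 0, 0], [0, 0, 0], [0, 0, 0], [0, 0, 0], [0, 0, 0], [0, 0, 0]], "grip_force": 80}}

```text
time_s: 27.02
position: [0.4973, 0.1802, 0.282]
ee_rot: [-0.001, 0.609, 0.793, -0.001]
wrist_force: [0.1, 0.5, -1.8]
grip_width: 0.0265
grasp_force: 79.5
```

Emit:
{"api": "send_rows", "payload": {"hand": [0, 0, 0, 0, 0, 0, 0, 0, 0, 0, 0, 0, 0, 0, 0, 0, 0, 0, 0, 0], "travel": [[-0.5, 0, 0], [-1.2, 0, 0], [-2, 0, 0], [-2.5, 0.06, 0], [-3, 0.1, 0], [-3, 0.1, 0], [-3, 0.1, 0], [-3, 0.1, 0], [-3, 0, 0], [-3, 0, 0], [-3, 0, 0], [-2.5, 0, 0], [-2, 0, 0], [-1.2, 0, 0], [-0.6, 0, 0], [-0.24, 0, 0], [0, 0, 0], [0, 0, 0], [0, 0, 0], [0, 0, 0]], "angular": [[0, 0, 0], [0, 0, 0], [0, 0, 0], [0, 0, 0], [0, 0, 0], [0, 0, 0], [0, 0, 0], [0, 0, 0], [0, 0, 0], [0, 0, 0], [0, 0, 0], [0, 0, 0], [0, 0, 0], [0, 0, 0], [0, 0, 0], [0, 0, 0], [0, 0, 0], [0, 0, 0], [0, 0, 0], [0, 0, 0]], "grip_force": 80}}

```text
time_s: 29.52
position: [0.5895, -0.1441, 0.2829]
ee_rot: [0.0, 0.609, 0.793, 0.0]
wrist_force: [0.1, -0.2, -2.5]
grip_width: 0.0267
grasp_force: 79.5
```

```bash
python3 f.py
```

```text
[ 0.59  -0.144  0.283  0.068 -0.114 -2.265 -0.003  0.016 -0.002] [0.    0.    0.    0.099 0.138 0.082 0.008 0.007 0.007] 30.225 79.52803373336792
```

Emit:
{"api": "send_rows", "payload": {"hand": [0, 0, 0, 0, 0, 0, 0, 0, 0, 0, 0, 0, 0, 0, 0, 0, 0], "travel": [[0, 0, 0.5], [0, 0, 1], [0, 0, 1.5], [0, 0, 1.5], [0, 0, 1.5], [0, 0, 1.5], [0, 0, 1.5], [0, 0, 1.5], [0, 0, 1.2], [0, 0, 1], [0, 0, 0.8], [0, 0, 0.6], [0, 0, 0.4], [0, 0, 0.2], [0, 0, 0.08], [0, 0, 0], [0, 0, 0]], "angular": [[0, 0, 0], [0, 0, 0], [0, 0, 0], [0, 0, 0], [0, 0, 0], [0, 0, 0], [0, 0, 0], [0, 0, 0], [0, 0, 0], [0, 0, 0], [0, 0, 0], [0, 0, 0], [0, 0, 0], [0, 0, 0], [0, 0, 0], [0, 0, 0], [0, 0, 0]], "grip_force": 80}}

```text
time_s: 32.35
position: [0.5897, -0.1445, 0.1354]
ee_rot: [0.0, 0.609, 0.793, 0.0]
wrist_force: [-0.0, -1.0, -1.6]
grip_width: 0.0264
grasp_force: 79.6
```

```bash
python3 f.py
```

```text
[ 0.59  -0.144  0.135 -0.22   0.267  0.347  0.004  0.075  0.001] [0.    0.    0.    0.148 0.155 0.287 0.006 0.006 0.006] 33.05 80.01901745796204
```

Emit:
{"api": "send_rows", "payload": {"hand": [0.3, 0.6, 1, 1, 1, 1, 1, 1, 1, 1], "travel": [[0, 0, 0], [0, 0, 0], [0, 0, 0], [0, 0, 0], [0, 0, 0], [0, 0, 0], [0, 0, 0], [0, 0, 0], [0, 0, 0], [0, 0, 0]], "angular": [[0, 0, 0], [0, 0, 0], [0, 0, 0], [0, 0, 0], [0, 0, 0], [0, 0, 0], [0, 0, 0], [0, 0, 0], [0, 0, 0], [0, 0, 0]]}}

```text
time_s: 34.3
position: [0.5895, -0.1444, 0.1351]
ee_rot: [0.0, 0.609, 0.793, -0.0]
wrist_force: [-0.9, -0.5, 0.3]
grip_width: 0.0857
grasp_force: 0.0
```

Emit:
{"api": "send_rows", "payload": {"hand": [1, 1, 1, 1, 1, 1, 1, 1, 1, 1, 1, 1, 1, 1, 1, 1], "travel": [[0, 0, -0.5], [0, 0, -1], [0, 0, -2], [0, 0, -2.5], [0, 0, -3], [0, 0, -3], [0, 0, -3], [0, 0, -3], [0, 0, -3], [0, 0, -2], [0, 0, -1.1], [0, 0, 0], [0, 0, 0], [0, 0, 0], [0, 0, 0], [0, 0, 0]], "angular": [[0, 0, 0], [0, 0, 0], [0, 0, 0], [0, 0, 0], [0, 0, 0], [0, 0, 0], [0, 0, 0], [0, 0, 0], [0, 0, 0], [0, 0, 0], [0, 0, 0], [0, 0, 0], [0, 0, 0], [0, 0, 0], [0, 0, 0], [0, 0, 0]]}}

```text
time_s: 36.3
position: [0.5895, -0.1444, 0.3757]
ee_rot: [-0.0, 0.609, 0.793, -0.0]
wrist_force: [-0.1, 0.0, -0.9]
grip_width: 0.085
grasp_force: 0.0
```

```bash
python3 - <<'E'
from station import arm
import cv2,numpy as np
a=arm.get_image("side")["image"];b=arm.get_image("scene")["image"]
s=arm.sense();print(s["time_s"],s["position"],s["grip_width"],s["grasp_force"])
cv2.imwrite("pics/end.png",np.hstack([cv2.resize(a[130:280,220:370],(400,400),interpolation=2),cv2.resize(b[170:320,210:360],(400,400),interpolation=2)])[:,:,::-1])
E
```

```text
36.4 [ 0.58948821 -0.14441018  0.37595461] 0.08577198702886098 0.0
```

View pics/end.png

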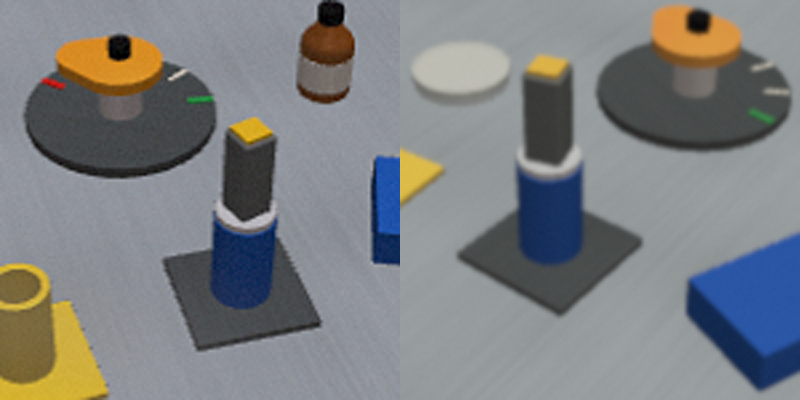

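The probe stands upright in the blue rack with its flange on the rim, and the bottle, dish, slide box and fixture look undisturbed. Handing in.

```bash
python3 -c "
from station import arm
print(arm.finish_job())"
```

```text
the job is handed in; nothing more can be done
None
```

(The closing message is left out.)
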